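# Unstack the spice jars onto their cork mats

## Task

The four spice jars have been stacked in one pile. Take the pile apart and stand each jar upright on the empty cork mat of its own shape and size (large round, small round, large oblong, small oblong), centred so that it does not overhang, the oblong jars lined up lengthwise with their mats. Leave the brass jigger and the little bowl standing where they are.

Things in the scene. Friction and masses are not known exactly. Their poses are not given: they have to be found in the camera images.
- large_round_jar: The large round jar: matt black jar with a flat, light wooden lid inset in a black rim with a short groove; loose, under 0.23 kg; origin at the centre of its underside, z up. Diameter 60, height 40 mm. At the start it is the bottom one of the pile and stands on the worktop. Sides plain and upright.
- large_oblong_jar: The large oblong jar: matt black jar with a flat, light wooden lid inset in a black rim with a short groove; loose, under 0.23 kg; origin at the centre of its underside, z up. Rectangular: 54 mm long (x), 40 mm wide (y), 36 mm high. At the start it is second from the bottom of the pile, on the large round jar. Sides plain and upright.
- small_round_jar: The small round jar: matt black jar with a flat, light wooden lid inset in a black rim with a short groove; loose, under 0.23 kg; origin at the centre of its underside, z up. Diameter 38, height 32 mm. At the start it is third from the bottom of the pile, on the large oblong jar. Sides plain and upright.
- small_oblong_jar: The small oblong jar: matt black jar with a flat, light wooden lid inset in a black rim with a short groove; loose, under 0.23 kg; origin at the centre of its underside, z up. Rectangular: 36 mm long (x), 24 mm wide (y), 32 mm high. At the start it is on top of the pile, on the small round jar. Sides plain and upright.
- large_round_mat: The large round mat: flat cork mat lying on the worktop, 5 mm thick, fixed; origin at the centre of its underside. Diameter 76 mm, 16 mm more each way than the large round jar. Empty at the start.
- large_oblong_mat: The large oblong mat: flat cork mat lying on the worktop, 5 mm thick, fixed; origin at the centre of its underside. Rectangular: 70 mm long (x), 56 mm wide (y), 16 mm more each way than the large oblong jar. Empty at the start.
- small_round_mat: The small round mat: flat cork mat lying on the worktop, 5 mm thick, fixed; origin at the centre of its underside. Diameter 54 mm, 16 mm more each way than the small round jar. Empty at the start.
- small_oblong_mat: The small oblong mat: flat cork mat lying on the worktop, 5 mm thick, fixed; origin at the centre of its underside. Rectangular: 52 mm long (x), 40 mm wide (y), 16 mm more each way than the small oblong jar. Empty at the start.
- jigger: Brass hourglass-shaped bar measure standing upright behind the mats, towards the wall, 44 mm across, 91 mm high, loose; origin at the centre of its underside. Bystander. Above and behind it hang wall cabinets, lower edge 460 mm over the worktop, and a wall bounds the worktop on the right: keep wrist and forearm clear of both.
- pinch_bowl: Small speckled white bowl, 70 mm across, 31 mm high, loose; origin at the centre of its underside. Bystander at the near left of the work.
There are look-alikes about, which are no part of the job. Leave any blue or pink look-alike of the large_oblong_jar alone.

How it is judged (in metres and radians):
At the end, for the whole second after the job is handed in: Each jar stands upright (within 0.1 rad) and at rest, its underside on the mat of its own shape and size (2 to 10 mm above the worktop), its centre within 12 mm of the mat's centre; the long axis of each oblong jar is within 0.25 rad of its mat's long axis, either way round (horizontal distance between large_round_jar and large_round_mat below 0.012 m and height (world z) of large_round_jar between 0.002 and 0.01 m and angle between each of large_round_jar, large_oblong_jar, small_round_jar, small_oblong_jar's own z axis and vertical below 0.1 rad and linear speed of each of large_round_jar, large_oblong_jar, small_round_jar, small_oblong_jar below 0.02 m/s and angular speed of each of large_round_jar, large_oblong_jar, small_round_jar, small_oblong_jar below 0.2 rad/s and horizontal distance between large_oblong_jar and large_oblong_mat below 0.012 m and height (world z) of large_oblong_jar between 0.002 and 0.01 m and angle between the x axis of large_oblong_jar and the x axis of large_oblong_mat, either way round below 0.25 rad and horizontal distance between small_round_jar and small_round_mat below 0.012 m and height (world z) of small_round_jar between 0.002 and 0.01 m and horizontal distance between small_oblong_jar and small_oblong_mat below 0.012 m and height (world z) of small_oblong_jar between 0.002 and 0.01 m and angle between the x axis of small_oblong_jar and the x axis of small_oblong_mat, either way round below 0.25 rad); the robot touches nothing.
It fails at once if the jigger is knocked over or shifted by more than 20 mm (distance of jigger from where it was at the start of the episode above 0.02 m or angle between jigger's own z axis and vertical above 0.4 rad).
It fails at once if the pinch bowl is shifted by more than 20 mm (distance of pinch_bowl from where it was at the start of the episode above 0.02 m).
It also fails if it takes over 93 s, if anything falls off the work surface, if the arm or the gripper's body presses on something with over 40 N, if the wrist force passes 120 N, or if a joint passes its speed limit or range.

## Robot

A 6-joint arm with a two-finger parallel gripper is mounted at the origin on a cart in front of the work surface, level with it; the furniture and walls round the work are solid. World frame = base frame: x ahead of the robot, y to its left, z up, the work surface at z = 0. Lengths are in mm, angles in rad, forces in N, time in s.
With the tool pointing down it reaches from about 350 to 975 mm from the base axis. Payload 7.1 kg.
Tool frame: the origin (TCP) lies midway between the tips of the shut fingers; the grasp point (between the pads) lies 19 mm behind it (ctrl.grip_depth is the distance from the TCP to the grasp point, in mm); z points along the fingers, y is the line along which they close (so a half turn about z gives the same grasp; the last joint's range is limited). The gripper opens to 88 mm and grips with 3 to 60 N. Pads are 20 mm wide; open, the fingers measure 115 mm over their backs; the gripper's body (75 mm by 178 mm) begins 61 mm behind the grasp point.
Start: joints at [-1.226, 0.423, 1.63, -0, 1.089, -0.019], TCP at [222.409, -584.071, 222.675] pointing down, gripper open.
Joint ranges: [-3, 3], [-0.9, 2.11], [0.09, 2.58], [-1.31, 4.45], [0.11, 2.69], [-2.54, 2.54]. Speed limits (rad/s): [2.39, 2.39, 3.01, 3.14, 3.14, 3.14].

## Interface

Orientations are given as a rotation vector (axis times angle).
In Python, from workcell import ctrl, cams gives the robot as it stands.
- The arm moves only by the tool move_arm, never from a script. Its argument "steps" is a list of rows, each a list of 3 entries, a list of its own where there are three numbers: the shift along the tool's x, y, z in units of 25 mm (1.0 is 25 mm), then the turn about the tool's z in units of 5 degrees (1.0 is 5 degrees), then the closure, from 0 (fully open) to 1 (shut). A call has 1 to 20 rows; each row shifts and turns the commanded pose from where the row before left it, along the tool's axes as they then stand; what a row does not reach is not made up. A row lasts 1/12 s, in which the tool goes at most 41.7 mm and 7.16 degrees, less where a joint would pass 70% of its speed; a pose out of reach is approached as far as the arm can. A call is refused whole if a number of a shift passes 1 or a number of a turn 1, either way. A call with a gripper value outside its range is refused whole. The fingers move at their own pace and stop on an object; the grip force is fixed at half the most. Time passes only in rows, so rows that do not move let the fingers close. It gives the time, the measured TCP pose, the force, the opening and the grip force at its end, in the units of the state.
- ctrl.get_obs(): the state, without advancing time (a new reading comes with each control period).
- cams.get_image(name): name is "side" or "top" or "wrist"; returns a dict with "image" (384x512x3 uint8, red, green, blue), "camera_matrix" (3x3 intrinsics, pixels), "k1" (the pictures are not rectified: a ray, as slopes to the right and down, at radius r is drawn at 1 + k1 r^2 times it, then the intrinsics apply), "xyz" and "rotation" of the camera in the world; the wrist camera has in their place "mount" (4x4, takes a point from camera to tool coordinates, whose origin is the TCP and whose axes are the flange's). Camera axes: x right, y down, z forward; pixel columns grow to the right and rows downward; lengths in mm; the calibration is good to about 2 mm. A picture is of the moment at which its call begins: read the wrist's pose just before it. There is no depth.
- ctrl.close_job(): hands the job in; it is judged then, once.
Trained networks look in the newest picture that a camera, given by its name, has taken for a name from the list of things; names that differ only in an ending like _2 or _b are one class to them, and where a whole thing is asked for, a point or a joint stands for the part that bears it (a point fixed in the world has none). Each returns a list of dicts, best first, with "p" (0 to 1); they miss things now and then, are a little off and sometimes report something else, mostly with a low value. They report only what shows in the picture. A call takes as long as a camera call. They do not tell look-alikes from the thing itself.
- cams.boxes_of(camera, thing): "rect" ([centre column, centre row, width, height] in pixels, round what is visible of it).
- cams.cut_out(camera, thing): "pixels" (384x512 bool, what is visible of it) and "rect" ([centre column, centre row, width, height] in pixels, round what is visible of it).
The state is a dict: "t": time; "qpos": joint angles; "qvel": joint speeds; "joint_torque": joint torques, N m; "ee_pos": TCP position; "orientation": TCP orientation; "ft_force": force on the tool from outside, world axes, zero at the start; "moment": the same for the moment, N m; "width": finger opening in mm; "grasp_force": force on a finger pad.
Only numpy, scipy, OpenCV 4.12 (cv2) and the standard library are available. Lean on these libraries where they do the work, as an engineer would, in place of code of your own. Each camera call takes 0.05 s, during which the arm holds its last target. There are 200 camera calls.

## Working session

There is one attempt and no reset: what is moved stays moved. The work goes in short steps, Python scripts to look and compute and a tool call to move; the robot and the scene stay as the last step left them, time stands still between calls to the robot, and variables do not carry over. Pictures are saved under pics/ and viewed, at most 14 in all, crops included, and the job is handed in when it is done.

Besides the shell and the picture viewer there is one more tool, called as name([rows], argument=value, ...), one row to a line, values as JSON. move_arm: Moves the arm, as the interface text tells. Its arguments: {"type":"object","properties":{"steps":{"type":"array"}},"required":["steps"]}

```bash
mkdir -p pics; ls; python3 - <<'E'
from workcell import ctrl, cams
import cv2, numpy as np
o=ctrl.get_obs(); print({k:np.round(v,3).tolist() if not isinstance(v,float) else v for k,v in o.items()}, ctrl.grip_depth)
for n in ["side","top"]:
    d=cams.get_image(n); cv2.imwrite(f"pics/{n}0.png",d["image"][:,:,::-1])
    print(n,d["camera_matrix"].tolist(),d["k1"],np.round(d["xyz"],1),np.round(d["rotation"],3).tolist())
    for th in ["large_round_jar","large_oblong_jar","small_round_jar","small_oblong_jar","large_round_mat","large_oblong_mat","small_round_mat","small_oblong_mat","jigger","pinch_bowl"]:
        print(n,th,[(round(b["p"],2),np.round(b["rect"]).tolist()) for b in cams.boxes_of(n,th)][:4])
d=cams.get_image("wrist");print(d["mount"].tolist(),d["camera_matrix"].tolist(),d["k1"])
E
```

```text
pics
{'t': 0.0, 'qpos': [-1.226, 0.424, 1.631, -0.0, 1.089, -0.019], 'qvel': [-0.001, 0.001, -0.0, -0.002, -0.002, -0.001], 'joint_torque': [-0.001, -54.463, -27.367, 0.064, 0.023, -0.0], 'ee_pos': [222.23, -583.562, 221.916], 'orientation': [-3.088, -0.568, 0.0], 'ft_force': [-0.373, -0.534, 0.497], 'moment': [-0.004, 0.081, 0.047], 'grasp_force': 0.0, 'width': 87.96135012627904} 18.700000000000003
side [[416.3104314195248, 0.0, 255.86219173161484], [0.0, 416.3104314195248, 188.38330188626165], [0.0, 0.0, 1.0]] -0.11443282389240184 [ 87.  493.6 911.3] [-1.082, 2.567, -0.824]
side large_round_jar [(0.51, [257.0, 169.0, 25.0, 15.0])]
side large_oblong_jar [(0.74, [231.0, 146.0, 22.0, 17.0]), (0.71, [233.0, 277.0, 28.0, 23.0]), (0.54, [256.0, 157.0, 20.0, 15.0])]
side small_round_jar []
side small_oblong_jar [(0.63, [256.0, 137.0, 17.0, 17.0])]
side large_round_mat [(0.95, [257.0, 210.0, 30.0, 26.0])]
side large_oblong_mat [(0.61, [263.0, 245.0, 31.0, 29.0]), (0.46, [280.0, 297.0, 28.0, 31.0])]
side small_round_mat [(0.6, [283.0, 150.0, 20.0, 16.0]), (0.47, [257.0, 170.0, 26.0, 18.0])]
[... 868 characters left out ...]
[226.0, 232.0, 26.0, 36.0])]
top small_round_mat [(0.69, [331.0, 157.0, 18.0, 22.0])]
top small_oblong_mat [(0.86, [289.0, 198.0, 19.0, 27.0])]
top jigger [(0.69, [237.0, 138.0, 16.0, 25.0]), (0.62, [190.0, 288.0, 32.0, 30.0])]
top pinch_bowl [(0.64, [191.0, 288.0, 33.0, 32.0])]
[[-0.0001200869845017551, -0.958936506452432, -0.28362080701514075, 77.76710413385617], [0.9999998147514797, -0.00028439830799558037, 0.0005381585337860446, -0.2116748851724859], [-0.0005967211419337349, -0.28362068984897065, 0.9589363629633991, -161.62845772795248], [0.0, 0.0, 0.0, 1.0]] [[294.1370603357502, 0.0, 252.29021731397165], [0.0, 294.1370603357502, 198.16237264124172], [0.0, 0.0, 1.0]] -0.01726563419486014
```

```bash
python3 - <<'E'
import cv2,numpy as np
a=cv2.imread("pics/top0.png")[90:315,150:360]; b=cv2.imread("pics/side0.png")[110:335,180:320]
cv2.imwrite("pics/a.png",cv2.resize(np.hstack([a,b]),None,fx=2.28,fy=2.28,interpolation=cv2.INTER_CUBIC))
E
cat > h.py <<'E'
from workcell import ctrl, cams
import numpy as np, cv2
from scipy.spatial.transform import Rotation as R
def cam(d):
    if "mount" in d:
        o=ctrl.get_obs(); M=np.eye(4); M[:3,:3]=R.from_rotvec(o["orientation"]).as_matrix(); M[:3,3]=o["ee_pos"]
        T=M@np.array(d["mount"]); return T[:3,:3],T[:3,3]
    r=np.array(d["rotation"]); 
    return (R.from_rotvec(r).as_matrix() if r.ndim==1 else r),np.array(d["xyz"])
def ray(d,uv,C=None):
    Rm,t=C or cam(d); K=np.array(d["camera_matrix"]); q=np.array([(uv[0]-K[0,2])/K[0,0],(uv[1]-K[1,2])/K[1,1]])
    s=q.copy()
    for _ in range(20): s=q/(1+d["k1"]*(s@s))
    v=Rm@np.array([*s,1.]); return t,v/np.linalg.norm(v)
def atz(d,uv,z,C=None):
    t,v=ray(d,uv,C); return t+v*(z-t[2])/v[2]
def tri(r1,r2):
    A=np.zeros((3,3));b=np.zeros(3)
    for t,v in (r1,r2):
        P=np.eye(3)-np.outer(v,v);A+=P;b+=P@t
    x=np.linalg.solve(A,b); return x,[np.linalg.norm((np.eye(3)-np.outer(v,v))@(x-t)) for t,v in (r1,r2)]
def proj(d,X,C=None):
    Rm,t=C or cam(d); p=Rm.T@(np.array(X)-t); s=p[:2]/p[2]; s=s*(1+d["k1"]*(s@s)); K=np.array(d["camera_matrix"])
    return s*[K[0,0],K[1,1]]+K[:2,2]
E
```

```text
(no output)
```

View pics/a.png

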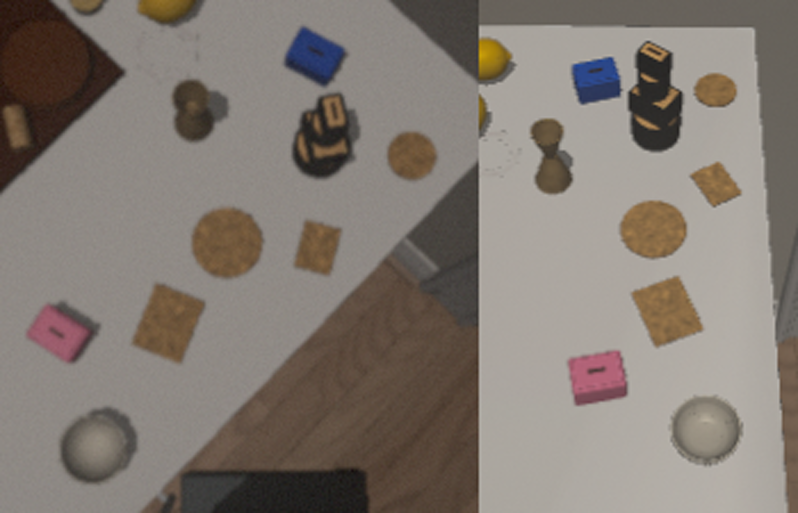

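The pile stands at top-image (292,150). The mats are at large round (249,197), small oblong (289,198), large oblong (224,232) and small round (331,158). The bowl is at (191,288) and the jigger at (237,138). The blue (288,115) and pink (175,237) boxes are look-alikes of the large oblong jar. The real one is the black one with a wooden lid inside the pile, so I leave the coloured ones alone.

```bash
cat > m.py <<'E'
from h import *
D={n:cams.get_image(n) for n in ["top","side"]}
def best(n,th,i=0):
    c=cams.cut_out(n,th); return c
for th in ["large_round_mat","large_oblong_mat","small_round_mat","small_oblong_mat"]:
    pix={"top":{"large_round_mat":(249,197),"large_oblong_mat":(224,232),"small_round_mat":(331,158),"small_oblong_mat":(289,198)}[th],
     "side":{"large_round_mat":(257,210),"large_oblong_mat":(263,246),"small_round_mat":(284,150),"small_oblong_mat":(284,190)}[th]}
    rs=[]
    for n in D:
        cs=[c for c in cams.cut_out(n,th) if np.hypot(*(np.array(c["rect"][:2])-pix[n]))<6]
        if not cs: print(th,n,"none"); continue
        ys,xs=np.nonzero(cs[0]["pixels"])
        P=np.array([atz(D[n],(u,v),5)[:2] for u,v in zip(xs,ys)])
        rect=cv2.minAreaRect(P.astype(np.float32)); 
        box=cv2.boxPoints(rect); e=[box[1]-box[0],box[2]-box[1]]; L=max(e,key=np.linalg.norm)
        print(th,n,len(xs),"cen",P.mean(0).round(1),"rect",np.round(rect[0],1),np.round(rect[1],1),"yaw",np.degrees(np.arctan2(L[1],L[0])).round(1)%180)
        rs.append(ray(D[n],(xs.mean(),ys.mean())))
    if len(rs)==2: x,e=tri(*rs); print("  tri",x.round(1),np.round(e,1))
# top jar, bowl, jigger, pile tri
T,S=D["top"],D["side"]
for nm,a,b in [("small_oblong top",(296.5,139.5),(256.2,132.5)),("bowl",(191,288),(281,298)),("jigger base",None,None),("blue lid",(288,112.5),(231,141))]:
    if a: x,e=tri(ray(T,a),ray(S,b)); print(nm,x.round(1),np.round(e,1))
print("blue bottom",atz(T,(288,118),18).round(1),"jigger",atz(T,(234,144),0).round(1),atz(T,(233.5,129),91).round(1), "pile base",atz(T,(289,160),20).round(1))
E
python3 m.py
```

```text
large_round_mat top 701 cen [497.9  83.1] rect [497.5  83.1] [67.9 70.9] yaw 179.6
large_round_mat side 565 cen [500.2  87. ] rect [501.5  86. ] [72.6 70.5] yaw 45.8
  tri [500.1  84.3   1. ] [2. 2.]
large_oblong_mat top 735 cen [413.1 145.3] rect [413.1 145. ] [59.4 71.8] yaw 157.1
large_oblong_mat side 574 cen [414.9 150.8] rect [415.4 150.6] [55.6 71.2] yaw 158.5
  tri [415.3 147.1  -1.8] [2.2 2.2]
small_round_mat top 332 cen [ 592.2 -119.3] rect [ 592.1 -119.3] [47.5 51.2] yaw 177.9
small_round_mat side 202 cen [ 593.4 -113.8] rect [ 593.7 -114.3] [49.5 51.4] yaw 169.0
  tri [ 595.7 -119.7   -2.3] [2. 2.]
small_oblong_mat top 337 cen [491.  -12.2] rect [491.5 -12.4] [39.3 52.4] yaw 165.3
small_oblong_mat side 238 cen [493.7  -8.5] rect [493.8  -8.8] [39.6 52.4] yaw 166.1
  tri [493.2 -11.2   2. ] [2.1 2.1]
small_oblong top [603.6 -18.1 136.4] [3. 3.]
bowl [285.  218.3  25.8] [1.3 1.3]
blue lid [701.9 -12.9  30.7] [1.7 1.7]
blue bottom [690.8 -14.8  18. ] jigger [630.  119.4   0. ] [639.5 116.8  91. ] pile base [583.8 -14.5  20. ]
```

move_arm([
  [[0.9, -0.65, 0], 0, 0],
  [[0.9, -0.65, 0], 0, 0],
  [[0.9, -0.65, 0], 0, 0],
  [[0.9, -0.65, 0], 0, 0],
  [[0.9, -0.65, 0], 0, 0],
  [[0.9, -0.65, 0], 0, 0],
  [[0.9, -0.65, 0], 0, 0],
  [[0.9, -0.65, 0], 0, 0],
  [[0.9, -0.65, 0], 0, 0],
  [[0.9, -0.65, 0], 0, 0],
  [[0.9, -0.65, 0], 0, 0],
  [[0.9, -0.65, 0], 0, 0],
  [[0.9, -0.65, 0], 0, 0],
  [[0.9, -0.65, 0], 0, 0],
  [[0.9, -0.65, 0], 0, 0],
  [[0.9, -0.65, 0], 0, 0],
  [[0.9, -0.65, 0], 0, 0],
  [[0.9, -0.65, 0], 0, 0],
  [[0.9, -0.65, 0], 0, 0],
  [[0.9, -0.65, 0], 0, 0],
])

```text
t: 3.32
ee_pos: [528.0, -119.0, 222.9]
orientation: [3.09, 0.568, 0.0]
ft_force: [-0.6, -0.5, 0.5]
width: 87.8
grasp_force: 0.0
```

```bash
cat > snap.py <<'E'
import sys,pickle
from h import *
n=sys.argv[1]; d=cams.get_image("wrist"); C=cam(d)
pickle.dump((d,C),open(f"{n}.pkl","wb")); cv2.imwrite(f"pics/{n}.png",d["image"][:,:,::-1])
o=ctrl.get_obs(); print(o["t"],np.round(o["ee_pos"],1),np.round(o["qpos"],2))
for th in sys.argv[2:]:
    print(th,[(round(b["p"],2),np.round(b["rect"]).tolist()) for b in cams.boxes_of("wrist",th)][:4])
E
python3 snap.py w1 small_oblong_jar small_round_jar large_oblong_jar large_round_jar
```

```text
3.3667 [ 530.5 -116.   223.1] [-0.24  0.3   1.81  0.    1.02  0.97]
small_oblong_jar [(0.84, [174.0, 74.0, 37.0, 55.0]), (0.16, [186.0, 84.0, 32.0, 38.0])]
small_round_jar [(0.87, [189.0, 84.0, 24.0, 38.0])]
large_oblong_jar [(0.86, [186.0, 86.0, 49.0, 63.0]), (0.79, [222.0, 16.0, 50.0, 30.0])]
large_round_jar [(0.9, [201.0, 94.0, 38.0, 48.0])]
```

move_arm([
  [[0.78, -0.57, 0], 0, 0],
  [[0.78, -0.57, 0], 0, 0],
  [[0.78, -0.57, 0], 0, 0],
  [[0.78, -0.57, 0], 0, 0],
  [[0.78, -0.57, 0], 0, 0],
  [[0, 0, 0], 0, 0],
  [[0, 0, 0], 0, 0],
])

```text
t: 4.15
ee_pos: [592.9, -19.4, 222.5]
orientation: [3.089, 0.569, -0.001]
ft_force: [-0.3, 0.2, 0.9]
width: 87.5
grasp_force: 0.0
```

```bash
python3 snap.py w2 small_oblong_jar small_round_jar large_oblong_jar large_round_jar
```

```text
4.2 [592.4 -20.  222.4] [-0.05  0.38  1.7  -0.    1.06  1.15]
small_oblong_jar [(0.69, [260.0, 188.0, 31.0, 53.0]), (0.32, [253.0, 164.0, 50.0, 41.0]), (0.22, [145.0, 104.0, 64.0, 43.0])]
small_round_jar []
large_oblong_jar [(0.93, [24.0, 234.0, 48.0, 51.0]), (0.76, [280.0, 87.0, 55.0, 56.0]), (0.67, [254.0, 174.0, 44.0, 53.0]), (0.23, [320.0, 198.0, 39.0, 37.0])]
large_round_jar [(0.94, [252.0, 166.0, 46.0, 44.0])]
```

View pics/w2.png

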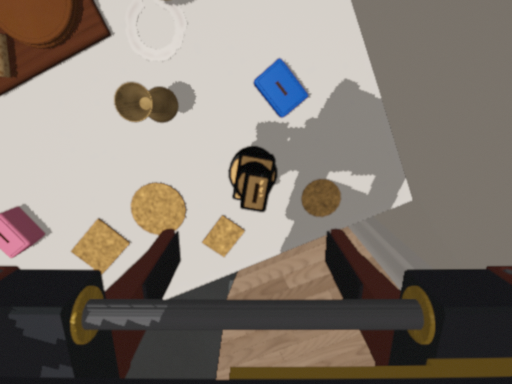

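The wrist view shows the pile at (255,182), with the blue look-alike at (281,88) and the mats at (158,208), (223,236), (100,246) and (321,198). Next I enlarge the pile and re-measure.

```bash
cat > matw.py <<'E'
from h import *; import pickle
d,C=pickle.load(open("w2.pkl","rb"))
cv2.imwrite("pics/w2c.png",cv2.resize(d["image"][135:225,205:305,::-1],None,fx=6,fy=6,interpolation=cv2.INTER_CUBIC))
d2=cams.get_image("wrist"); 
for th,px in {"large_round_mat":(158,208),"large_oblong_mat":(100,246),"small_round_mat":(321,198),"small_oblong_mat":(223,236)}.items():
    cs=[c for c in cams.cut_out("wrist",th) if np.hypot(*(np.array(c["rect"][:2])-px))<8]
    if not cs: print(th,"none");continue
    ys,xs=np.nonzero(cs[0]["pixels"]); P=np.array([atz(d2,(u,v),5,C)[:2] for u,v in zip(xs,ys)]); rect=cv2.minAreaRect(P.astype(np.float32)); box=cv2.boxPoints(rect); L=max([box[1]-box[0],box[2]-box[1]],key=np.linalg.norm)
    print(th,np.round(rect[0],1),P.mean(0).round(1),np.round(rect[1],1),np.degrees(np.arctan2(L[1],L[0])).round(1)%180)
E
python3 matw.py
```

```text
large_round_mat [500.4  83.7] [501.2  83.7] [70.7 75.3] 126.3
large_oblong_mat [416.2 145.2] [417.1 145.4] [58.  71.9] 157.5
small_round_mat [ 593.7 -117.7] [ 593.9 -117.2] [53.6 52.6] 23.5
small_oblong_mat [493.8 -14. ] [494.1 -13.6] [41.3 53.1] 163.8
```

View pics/w2c.png

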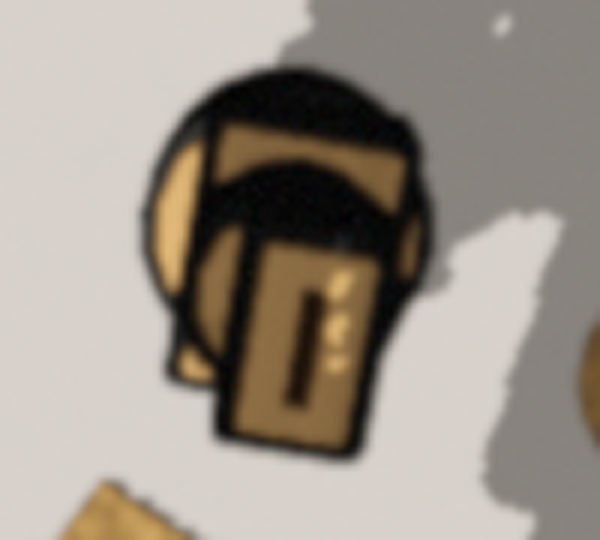

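Crop: the small oblong jar's lid has corners at crop (245,230), (383,250), (357,460), (217,437). It sits on the small round jar, which sits on the large oblong and then the large round jar. All are black with wooden lids, as described.

```bash
cat > quad.py <<'E'
import sys,pickle
from h import *
def quad(n,z,off,f,pts):
    d,C=pickle.load(open(f"{n}.pkl","rb"))
    P=np.array([atz(d,(off[0]+(u+.5)/f-.5,off[1]+(v+.5)/f-.5),z,C)[:2] for u,v in pts])
    e=[P[1]-P[0],P[2]-P[1],P[2]-P[3],P[3]-P[0]]
    print("cen",P.mean(0).round(1),"sides",[np.linalg.norm(x).round(1) for x in e],"yaws",[np.degrees(np.arctan2(x[1],x[0])).round(1)%180 for x in e])
    return P.mean(0)
E
python3 - <<'E'
from quad import *
quad("w2",140,(205,135),6,[(245,230),(383,250),(357,460),(217,437)])
d1,C1=pickle.load(open("w1.pkl","rb"));d2,C2=pickle.load(open("w2.pkl","rb"))
cv2.imwrite("pics/w1c.png",cv2.resize(d1["image"][30:130,140:240,::-1],None,fx=5,fy=5,interpolation=cv2.INTER_CUBIC))
# template check of lid height: project centre at several z into w1
t,v=ray(d2,(255,192.3),C2)
for z in (130,140,150): print(z,proj(d1,t+v*(z-t[2])/v[2],C1).round(1))
E
```

```text
cen [603.2 -18. ] sides [np.float64(19.7), np.float64(31.5), np.float64(20.7), np.float64(31.0)] yaws [np.float64(102.4), np.float64(14.800000000000011), np.float64(101.0), np.float64(12.900000000000006)]
130 [172.3  83.2]
140 [168.5  78.2]
150 [164.4  72.7]
```

View pics/w1c.png

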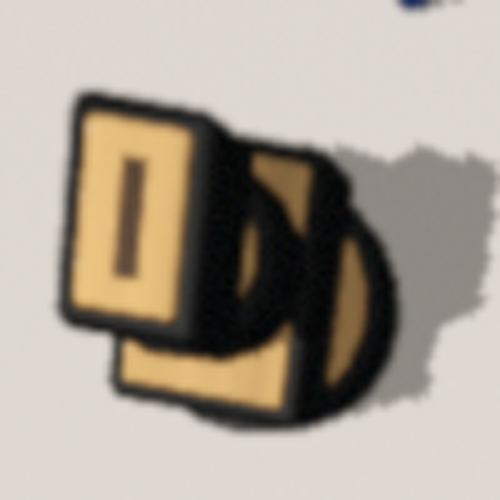

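move_arm([
  [[0.43, 0.12, 0], 0, 0],
  [[0, 0, 0.3], 0.84, 0.3],
  [[0, 0, 0.8], 0.84, 0.3],
  [[0, 0, 0.9], 0, 0.3],
  [[0, 0, 0.9], 0, 0.3],
  [[0, 0, 0.9], 0, 0.3],
  [[0, 0, 0.58], 0, 0.3],
  [[0, 0, 0], 0, 0.3],
  [[0, 0, 0], 0, 0.3],
])

```text
t: 5.4
ee_pos: [604.4, -17.8, 112.6]
orientation: [-3.123, -0.341, 0.002]
ft_force: [0.2, -0.3, 0.1]
width: 61.5
grasp_force: 0.0
```

move_arm([
  [[0, 0, 0], 0, 0.6],
  [[0, 0, 0], 0, 0.8],
  [[0, 0, 0], 0, 1],
  [[0, 0, 0], 0, 1],
  [[0, 0, 0], 0, 1],
  [[0, 0, 0], 0, 1],
  [[0, 0, 0], 0, 1],
  [[0, 0, 0], 0, 1],
])

```text
t: 6.07
ee_pos: [604.4, -17.9, 113.6]
orientation: [3.123, 0.34, 0.001]
ft_force: [-0.3, 0.9, 3.4]
width: 23.6
grasp_force: 29.9
```

move_arm([
  [[0, 0, -0.6], 0, 1],
  [[0, 0, -0.7], 0, 1],
  [[-0.86, -0.23, 0], 0, 1],
  [[-0.86, -0.23, 0], 0, 1],
  [[-0.86, -0.23, 0], 0, 1],
  [[-0.86, -0.23, 0], 0, 1],
  [[-0.86, -0.23, 0], 0, 1],
  [[0, 0, 0.4], 0.92, 1],
  [[0, 0, 0.6], 0.92, 1],
  [[0, 0, 0.6], 0.92, 1],
  [[0, 0, 0.6], 0.92, 1],
  [[0, 0, 0.5], 0.92, 1],
  [[0, 0, 0.3], 0.92, 1],
  [[0, 0, 0], 0, 1],
  [[0, 0, 0], 0, 1],
])

```text
t: 7.32
ee_pos: [492.7, -13.0, 70.4]
orientation: [3.115, -0.411, -0.002]
ft_force: [-0.4, 0.4, -0.5]
width: 24.1
grasp_force: 29.9
```

```bash
python3 snap.py w3 small_oblong_mat small_oblong_jar; python3 -c "
import cv2;a=cv2.imread('pics/w3.png');cv2.imwrite('pics/w3s.png',cv2.resize(a,(800,600)))"
```

```text
7.3667 [493.2 -13.   70.9] [-0.05  0.48  2.01  0.    0.65  1.78]
small_oblong_mat [(0.96, [253.0, 203.0, 52.0, 51.0])]
small_oblong_jar [(0.56, [216.0, 70.0, 92.0, 99.0])]
```

View pics/w3s.png

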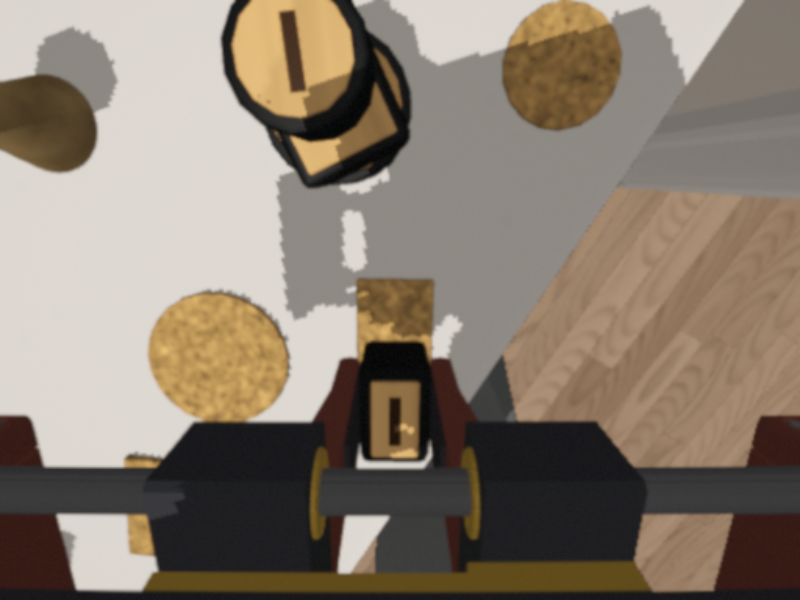

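The held jar at (396,418) is aligned with the mat, whose far edge is at row 279 (columns 357–434). I check the lengthwise offset by number.

```bash
python3 - <<'E'
from h import *; import pickle
d,C=pickle.load(open("w3.pkl","rb")); s=.64
Rm=R.from_rotvec(ctrl.get_obs()["orientation"]).as_matrix(); x=Rm[:,0]; print("toolx yaw",np.degrees(np.arctan2(x[1],x[0])))
m=[atz(d,(u*s,v*s),5,C) for u,v in [(357,279),(434,279)]]; e=(m[0]+m[1])/2; print("mat cen",(e-26*x)[:2].round(1), "edge yaw",np.degrees(np.arctan2(*(m[1]-m[0])[1::-1])))
print("jar cen",atz(d,(395*s,418*s),97,C)[:2].round(1))
P=[atz(d,(u*s,v*s),108,C)[:2] for u,v in [(223,50),(368,50),(298,-10),(305,140)]];print(P)
E
```

```text
toolx yaw -15.055139500649721
mat cen [493.6 -13.8] edge yaw -105.03186553141647
jar cen [493.4 -13.2]
[array([ 6.07209971e+02, -3.16090891e-01]), array([597.92258082, -34.42277047]), array([614.56777644, -21.96886856]), array([582.20124015, -13.21791084])]
```

move_arm([
  [[0, 0, 0.7], 0, 1],
  [[0, 0, 0.7], 0, 1],
  [[0, 0, 0.6], 0, 1],
  [[0, 0, 0.3], 0, 1],
  [[0, 0, 0.06], 0, 1],
  [[0, 0, 0], 0, 1],
  [[0, 0, 0], 0, 1],
])

```text
t: 8.05
ee_pos: [493.6, -13.0, 12.4]
orientation: [-3.114, 0.414, -0.002]
ft_force: [0.4, -0.4, 0.4]
width: 23.6
grasp_force: 29.9
```

```bash
python3 - <<'E'
from h import *; import pickle
d,C=pickle.load(open("w2.pkl","rb"))
for p in [(355,0),(380,95),(410,200),(350,225),(250,262)]: print(p,atz(d,p,0,C)[:2].round())
E
```

```text
(355, 0) [822. -59.]
(380, 95) [ 740. -133.]
(410, 200) [ 633. -236.]
(350, 225) [ 571. -175.]
(250, 262) [467. -64.]
```

move_arm([
  [[0, 0, 0.05], 0, 1],
  [[0, 0, 0], 0, 1],
  [[0, 0, 0], 0, 0.7],
  [[0, 0, 0], 0, 0.5],
  [[0, 0, 0], 0, 0.5],
  [[0, 0, 0], 0, 0.4],
  [[0, 0, -0.6], 0, 0.3],
  [[0, 0, -1], 0, 0.25],
  [[0, 0, -1], 0, 0.2],
  [[0, 0, -1], 0, 0.2],
  [[0, 0, -1], 0, 0.2],
  [[0, 0, -0.4], 0, 0.2],
  [[0.5, 0, 0], 0, 0.2],
  [[0.5, 0, 0], 0, 0.2],
  [[0, 0, 0], 0, 0.2],
  [[0, 0, 0], 0, 0.2],
])

```text
t: 9.38
ee_pos: [516.8, -19.6, 134.8]
orientation: [3.114, -0.415, -0.001]
ft_force: [-0.6, -0.7, 0.0]
width: 70.2
grasp_force: 0.0
```

```bash
python3 snap.py w4 small_oblong_jar small_round_jar large_oblong_jar;  python3 -c "
import cv2;a=cv2.imread('pics/w4.png');cv2.imwrite('pics/w4s.png',cv2.resize(a,(800,600)))"
```

```text
9.4333 [516.2 -19.5 134.6] [-0.06  0.39  1.93  0.    0.82  1.77]
small_oblong_jar [(0.94, [255.0, 218.0, 26.0, 43.0]), (0.42, [220.0, 104.0, 82.0, 89.0])]
small_round_jar [(0.7, [215.0, 103.0, 62.0, 64.0])]
large_oblong_jar [(0.95, [219.0, 105.0, 82.0, 91.0]), (0.71, [333.0, 88.0, 57.0, 62.0]), (0.55, [183.0, 14.0, 76.0, 23.0])]
```

View pics/w4s.png

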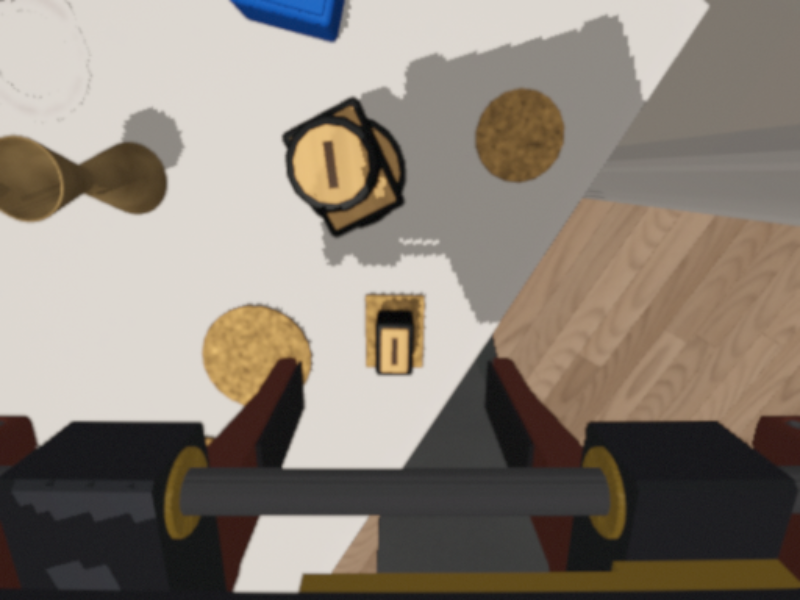

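Small oblong jar stands well on its mat (395,340). Small round lid centre is at (332,163); below it the large oblong has corners (355,100), (285,135), (337,235), (403,203).

```bash
python3 - <<'E'
from quad import *
d,C=pickle.load(open("w4.pkl","rb")); s=.64
print("SR",atz(d,(332*s,163*s),108,C)[:2].round(1), "w/ LR mat",atz(d,(257*s,354*s),5,C)[:2].round(1),"SRmat",atz(d,(519.5*s,135*s),5,C)[:2].round(1))
quad("w4",76,(0,0),1/s,[(285,135),(355,100),(403,203),(337,235)])
print("SR check", atz(d,(293*s,163*s),108,C)[:2].round(1),atz(d,(371*s,163*s),108,C)[:2].round(1))
E
```

```text
SR [601.5 -17.4] w/ LR mat [501.9  81.2] SRmat [ 593.  -117.8]
cen [598.8 -18.5] sides [np.float64(35.0), np.float64(49.4), np.float64(34.7), np.float64(49.9)] yaws [np.float64(99.3), np.float64(10.5), np.float64(100.2), np.float64(10.800000000000011)]
SR check [605.5  -2.7] [597.5 -32.1]
```

move_arm([
  [[0.8, -0.24, 0], 0, 0.2],
  [[0.8, -0.24, 0], 0, 0.2],
  [[0.8, -0.24, 0], 0, 0.2],
  [[0.87, -0.25, 0], 0, 0.2],
  [[0, 0, 0], 0, 0.2],
  [[0, 0, 0.7], 0, 0.2],
  [[0, 0, 0.8], 0, 0.2],
  [[0, 0, 0.6], 0, 0.2],
  [[0, 0, 0.05], 0, 0.25],
  [[0, 0, 0], 0, 0.4],
  [[0, 0, 0], 0, 0.5],
  [[0, 0, 0], 0, 0.7],
  [[0, 0, 0], 0, 1],
  [[0, 0, 0], 0, 1],
  [[0, 0, 0], 0, 1],
  [[0, 0, 0], 0, 1],
])

```text
t: 10.92
ee_pos: [603.0, -17.5, 82.7]
orientation: [-3.114, 0.414, -0.002]
ft_force: [-1.4, 0.7, 6.6]
width: 37.7
grasp_force: 30.0
```

move_arm([
  [[0, 0, -0.5], 0, 1],
  [[0, 0, -0.7], 0, 1],
  [[0.18, 0.9, 0], 0, 1],
  [[0.18, 1.0, 0], 0, 1],
  [[0.18, 1.0, 0], 0, 1],
  [[0.18, 1.0, 0], 0, 1],
  [[0, 0.07, 0], 0, 1],
  [[0, 0, 0.7], 0, 1],
  [[0, 0, 0.8], 0, 1],
  [[0, 0, 0.8], 0, 1],
  [[0, 0, 0.8], 0, 1],
  [[0, 0, 0.6], 0, 1],
  [[0, 0, 0.2], 0, 1],
  [[0, 0, 0], 0, 1],
  [[0, 0, 0], 0, 1],
])

```text
t: 12.17
ee_pos: [594.2, -117.7, 14.7]
orientation: [-3.114, 0.414, -0.0]
ft_force: [-0.1, -1.0, -0.6]
width: 37.1
grasp_force: 30.0
```

move_arm([
  [[0, 0, 0.09], 0, 1],
  [[0, 0, 0], 0, 1],
  [[0, 0, 0], 0, 0.5],
  [[0, 0, 0], 0, 0.4],
  [[0, 0, 0], 0, 0.3],
  [[0, 0, -0.6], 0, 0.3],
  [[0, 0, -1], 0, 0.25],
  [[0, 0, -1], 0, 0.2],
  [[0, 0, -1], 0, 0.2],
  [[-0.6, -0.5, -1], 0, 0.2],
  [[-0.8, -0.65, 0], -0.86, 0.2],
  [[-0.8, -0.65, 0], -0.86, 0.2],
  [[-0.5, -0.4, 0], -0.86, 0.2],
  [[0, 0, 0], -0.86, 0.2],
  [[0, 0, 0], -0.86, 0.2],
  [[0, 0, 0], -0.86, 0.2],
  [[0, 0, 0], 0, 0.2],
  [[0, 0, 0], 0, 0.2],
])

```text
t: 13.67
ee_pos: [539.8, -50.0, 127.1]
orientation: [3.128, 0.288, 0.001]
ft_force: [-0.2, 0.7, -0.0]
width: 70.4
grasp_force: 0.0
```

```bash
python3 snap.py w5 small_round_jar large_oblong_jar;  python3 -c "
import cv2;a=cv2.imread('pics/w5.png');cv2.imwrite('pics/w5s.png',cv2.resize(a,(800,600)))"
```

```text
13.7167 [539.7 -50.1 127.1] [-0.11  0.44  1.88 -0.    0.82  1.27]
small_round_jar [(0.7, [338.0, 154.0, 45.0, 52.0])]
large_oblong_jar [(0.75, [247.0, 23.0, 82.0, 42.0]), (0.61, [222.0, 125.0, 56.0, 78.0])]
```

View pics/w5s.png

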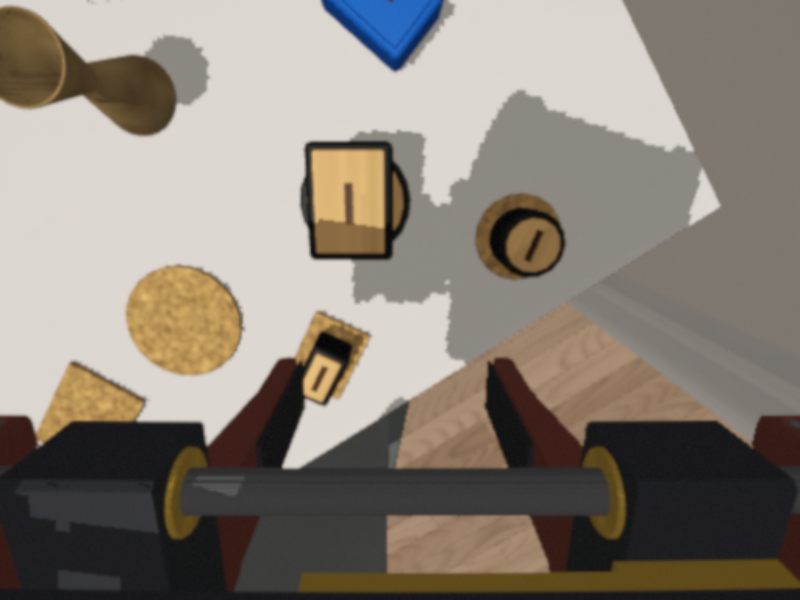

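Small round jar stands on its mat: lid at (534,246), mat centred about (520,237). Large oblong corners are at (305,143), (391,143), (391,258), (312,257).

```bash
cat >> quad.py <<'E'
def go(cur_yaw,dw):
    c,s=np.cos(np.radians(cur_yaw)),np.sin(np.radians(cur_yaw)); return np.round([(c*dw[0]+s*dw[1])/25,(s*dw[0]-c*dw[1])/25],2)
def st():
    o=ctrl.get_obs(); x=R.from_rotvec(o["orientation"]).as_matrix()[:,0]; y=np.degrees(np.arctan2(x[1],x[0])); print(np.round(o["ee_pos"],1),"yaw",y.round(1)); return np.array(o["ee_pos"]),y
E
python3 - <<'E'
from quad import *
d,C=pickle.load(open("w5.pkl","rb")); s=.64
print("SR on mat",atz(d,(534*s,246*s),37,C)[:2].round(1),"mat",[atz(d,(u*s,v*s),5,C)[:2].round(1) for u,v in [(475,237),(520,193),(520,280)]])
print("SO",atz(d,(322*s,377*s),37,C)[:2].round(1))
c=quad("w5",76,(0,0),1/s,[(306,143),(391,143),(391,258),(312,257)])
print("LR",[atz(d,(u*s,v*s),40,C)[:2].round(1) for u,v in [(301,200),(409,200)]])
p,y=st(); print(go(y,c-p[:2]))
E
```

```text
SR on mat [ 592.8 -118.3] mat [array([588.6, -91.6]), array([ 619.2, -112.1]), array([ 567.4, -125.9])]
SO [493.9 -14.7]
cen [600.6 -18.3] sides [np.float64(37.1), np.float64(50.7), np.float64(36.9), np.float64(50.3)] yaws [np.float64(100.4), np.float64(10.400000000000006), np.float64(99.7), np.float64(10.699999999999989)]
LR [array([594.2,  10.1]), array([604.6, -45.9])]
[539.8 -50.1 127. ] yaw 10.5
[ 2.62 -0.81]
```

move_arm([
  [[0.86, -0.27, 0], 0, 0.2],
  [[0.86, -0.27, 0], 0, 0.2],
  [[0.88, -0.27, 0], 0, 0.2],
  [[0, 0, 0.3], 0, 0.2],
  [[0, 0, 0.8], 0, 0.2],
  [[0, 0, 0.8], 0, 0.2],
  [[0, 0, 0.8], 0, 0.2],
  [[0, 0, 0.5], 0, 0.2],
  [[0, 0, 0], 0, 0.25],
  [[0, 0, 0], 0, 0.4],
  [[0, 0, 0], 0, 0.5],
  [[0, 0, 0], 0, 0.7],
  [[0, 0, 0], 0, 1],
  [[0, 0, 0], 0, 1],
  [[0, 0, 0], 0, 1],
  [[0, 0, 0], 0, 1],
])

```text
t: 15.15
ee_pos: [600.6, -18.2, 48.0]
orientation: [3.128, 0.291, 0.003]
ft_force: [-0.7, -0.7, 7.1]
width: 40.1
grasp_force: 30.0
```

```bash
python3 - <<'E'
from quad import *
p,y=st(); print(go(y,np.array([415.3,146.3])-p[:2]), (p[2]-12)/25)
E
```

```text
[600.6 -18.2  48. ] yaw 10.6
[-6.07 -7.83] 1.4406540592107893
```

move_arm([
  [[0, 0, -0.6], 0, 1],
  [[0, 0, -1], 0, 1],
  [[-0.76, -0.98, 0], 0, 1],
  [[-0.76, -0.98, 0], 0, 1],
  [[-0.76, -0.98, 0], 0, 1],
  [[-0.76, -0.98, 0], 0, 1],
  [[-0.76, -0.98, 0], 0, 1],
  [[-0.76, -0.98, 0], 0, 1],
  [[-0.76, -0.98, 0], 0, 1],
  [[-0.75, -0.97, 0], 0, 1],
  [[0, 0, 0], 0.94, 1],
  [[0, 0, 0], 0.94, 1],
  [[0, 0, 0.2], 0.94, 1],
  [[0, 0, 0.2], 0.95, 1],
  [[0, 0, 0.2], 0.95, 1],
  [[0, 0, 0.2], 0.95, 1],
  [[0, 0, 0], 0.95, 1],
  [[0, 0, 0], 0, 1],
  [[0, 0, 0], 0, 1],
])

```text
t: 16.73
ee_pos: [414.6, 146.3, 67.0]
orientation: [-3.082, 0.608, -0.0]
ft_force: [-0.1, 0.7, -0.2]
width: 39.9
grasp_force: 30.0
```

```bash
python3 snap.py w6 large_oblong_mat;  python3 -c "
import cv2;a=cv2.imread('pics/w6.png');cv2.imwrite('pics/w6s.png',cv2.resize(a,(800,600)))"
```

```text
16.7833 [414.7 146.3  67.1] [0.31 0.43 2.12 0.   0.59 2.27]
large_oblong_mat [(0.97, [252.0, 185.0, 70.0, 34.0])]
```

View pics/w6s.png

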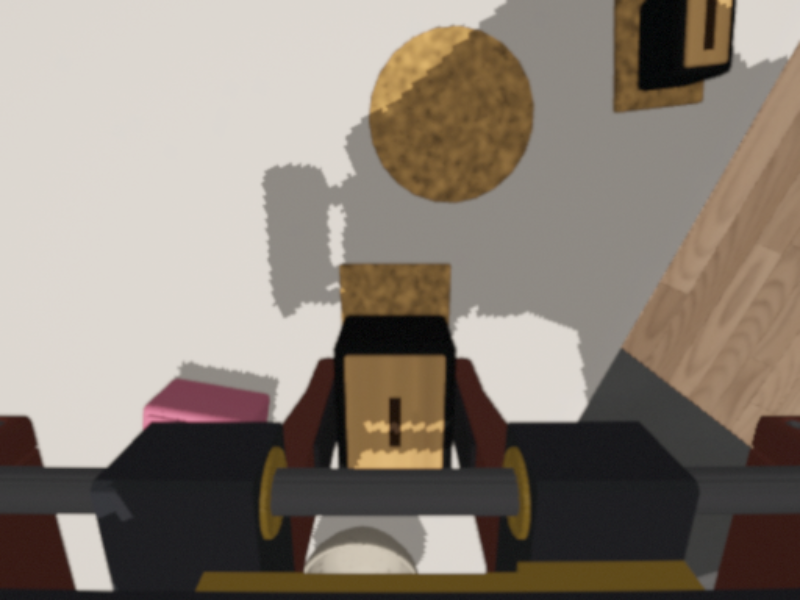

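The held jar (395,410) is lined up with the mat's far edge (340–451, row 264). The large round mat is at (452,114). Checking by number.

```bash
python3 - <<'E'
from quad import *
d,C=pickle.load(open("w6.pkl","rb")); s=.64; p,y=st()
a=np.radians(y); x=np.array([np.cos(a),np.sin(a)])
m=[atz(d,(u*s,v*s),5,C)[:2] for u,v in [(340,264),(451,264)]]; e=(m[0]+m[1])/2; print("mat",(e-35*x).round(1),np.linalg.norm(m[1]-m[0]).round(1)); print("jar",atz(d,(395*s,422*s),95,C)[:2].round(1))
q=[atz(d,(u*s,v*s),5,C)[:2] for u,v in [(370,114),(534,114),(452,25),(452,202)]]; print("LRmat",np.mean(q[:2],0).round(1),np.mean(q[2:],0).round(1))
print(go(y,e-35*x-p[:2]))
E
```

```text
[414.7 146.3  67.1] yaw -22.3
mat [414.5 145.7] 54.8
jar [414.4 146.2]
LRmat [500.9  82.7] [499.4  83.2]
[0.   0.02]
```

move_arm([
  [[0, 0, 0.6], 0, 1],
  [[0, 0, 0.7], 0, 1],
  [[0, 0, 0.6], 0, 1],
  [[0, 0, 0.22], 0, 1],
  [[0, 0, 0], 0, 1],
  [[0, 0, 0], 0, 1],
])

```text
t: 17.33
ee_pos: [414.6, 146.2, 14.0]
orientation: [3.082, -0.61, -0.0]
ft_force: [0.0, 0.0, -0.7]
width: 39.5
grasp_force: 30.0
```

move_arm([
  [[0, 0, 0.06], 0, 1],
  [[0, 0, 0], 0, 1],
  [[0, 0, 0], 0, 0.5],
  [[0, 0, 0], 0, 0.4],
  [[0, 0, 0], 0, 0.3],
  [[0, 0, -0.6], 0, 0.3],
  [[0, 0, -1], 0, 0.2],
  [[0, 0, -1], 0, 0.1],
  [[0, 0, -1], 0, 0],
  [[0, 0, -0.8], 0, 0],
  [[1, 0.55, 0], 0, 0],
  [[1, 0.55, 0], 0, 0],
  [[1, 0.55, 0], 0, 0],
  [[1, 0.55, 0], 0, 0],
  [[1, 0.55, 0], 0, 0],
  [[1, 0.55, 0], 0, 0],
  [[1, 0.55, 0], 0, 0],
  [[0, 0, 0], 0, 0],
  [[0, 0, 0], 0, 0],
])

```text
t: 18.92
ee_pos: [539.9, -10.5, 122.4]
orientation: [-3.081, 0.615, -0.0]
ft_force: [0.3, -0.5, -0.3]
width: 87.9
grasp_force: 0.0
```

```bash
python3 snap.py w7 large_round_jar large_round_mat;  python3 -c "
import cv2;a=cv2.imread('pics/w7.png');cv2.imwrite('pics/w7s.png',cv2.resize(a,(800,600)))"
```

```text
18.9667 [538.9  -9.7 122.2] [-0.04  0.44  1.89  0.    0.81  1.92]
large_round_jar []
large_round_mat [(0.61, [196.0, 259.0, 51.0, 64.0])]
```

View pics/w7s.png

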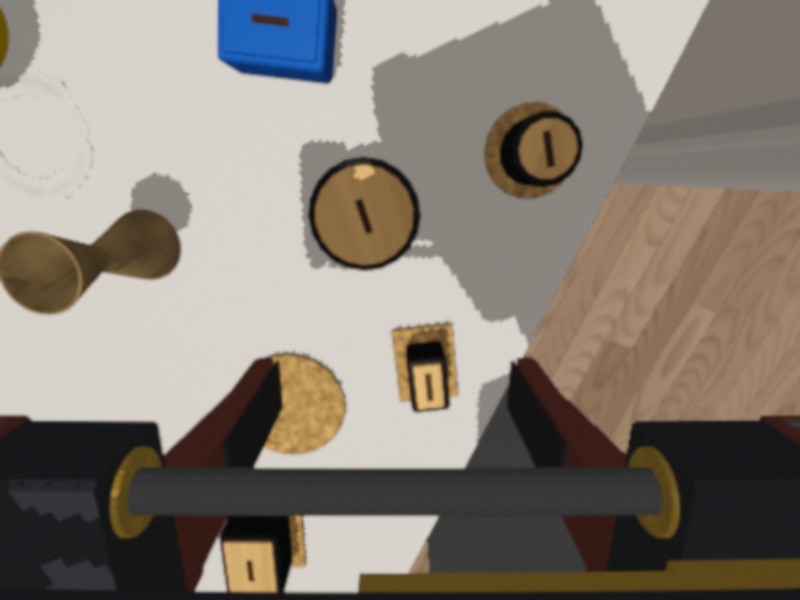

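The large round jar now stands alone: lid centre (364,213), rim from (309,…) to (419,…), rows 158–269.

```bash
python3 - <<'E'
from quad import *
d,C=pickle.load(open("w7.pkl","rb")); s=.64; p,y=st()
c=atz(d,(364*s,213.5*s),40,C)[:2]; print("LR",c.round(1),[atz(d,(u*s,v*s),40,C)[:2].round(1) for u,v in [(364,158),(364,269)]], go(y,c-p[:2]),(p[2]-7)/25)
E
```

```text
[538.4  -8.9 122.2] yaw -22.4
LR [598.4 -17.3] [array([623.7, -28.4]), array([571.4,  -5.6])] [ 2.35 -0.6 ] 4.608653033244874
```

move_arm([
  [[0.78, -0.2, 0], 0, 0],
  [[0.78, -0.2, 0], 0, 0],
  [[0.78, -0.2, 0], 0, 0],
  [[0, 0, 0.4], 0, 0],
  [[0, 0, 0.9], 0, 0],
  [[0, 0, 0.9], 0, 0],
  [[0, 0, 0.9], 0, 0],
  [[0, 0, 0.8], 0, 0],
  [[0, 0, 0.5], 0, 0],
  [[0, 0, 0.1], 0, 0],
  [[0, 0, 0], 0, 0.1],
  [[0, 0, 0], 0, 0.2],
  [[0, 0, 0], 0, 0.4],
  [[0, 0, 0], 0, 1],
  [[0, 0, 0], 0, 1],
  [[0, 0, 0], 0, 1],
  [[0, 0, 0], 0, 1],
])

```text
t: 20.48
ee_pos: [600.0, -18.1, 11.0]
orientation: [-3.081, 0.612, -0.002]
ft_force: [-1.5, 0.0, 7.3]
width: 59.5
grasp_force: 30.0
```

```bash
python3 - <<'E'
from quad import *
p,y=st(); print(go(y,np.array([500,83.3])-p[:2]))
E
```

```text
[600.  -18.1  11. ] yaw -22.5
[-5.25 -2.22]
```

move_arm([
  [[0, 0, -0.5], 0, 1],
  [[0, 0, -0.8], 0, 1],
  [[0, 0, -0.9], 0, 1],
  [[-0.865, -0.37, 0], 0, 1],
  [[-0.865, -0.37, 0], 0, 1],
  [[-0.865, -0.37, 0], 0, 1],
  [[-0.865, -0.37, 0], 0, 1],
  [[-0.865, -0.37, 0], 0, 1],
  [[-0.865, -0.37, 0], 0, 1],
  [[0, 0, 0], 0, 1],
  [[0, 0, 0.4], 0, 1],
  [[0, 0, 0], 0, 1],
  [[0, 0, 0], 0, 1],
])

```text
t: 21.57
ee_pos: [501.0, 82.3, 54.5]
orientation: [3.081, -0.613, -0.001]
ft_force: [-0.2, -0.7, -1.8]
width: 59.5
grasp_force: 30.0
```

```bash
python3 snap.py w8 large_round_mat; python3 - <<'E'
from quad import *
st(); d,C=pickle.load(open("w8.pkl","rb")); a=cv2.resize(d["image"][:,:,::-1],(800,600))
# expected outline of the mat if centred at measured place, for comparison
for t in np.linspace(0,2*np.pi,40):
    u=proj(d,[500+38*np.cos(t),83.3+38*np.sin(t),5],C)/.64; cv2.circle(a,(int(u[0]),int(u[1])),2,(0,0,255),-1)
cv2.imwrite("pics/w8s.png",a)
E
```

```text
21.6167 [501.2  82.2  54.7] [ 0.14  0.52  1.98 -0.    0.64  2.1 ]
large_round_mat [(0.85, [251.0, 201.0, 94.0, 58.0])]
[501.2  82.2  54.8] yaw -22.5
```

View pics/w8s.png

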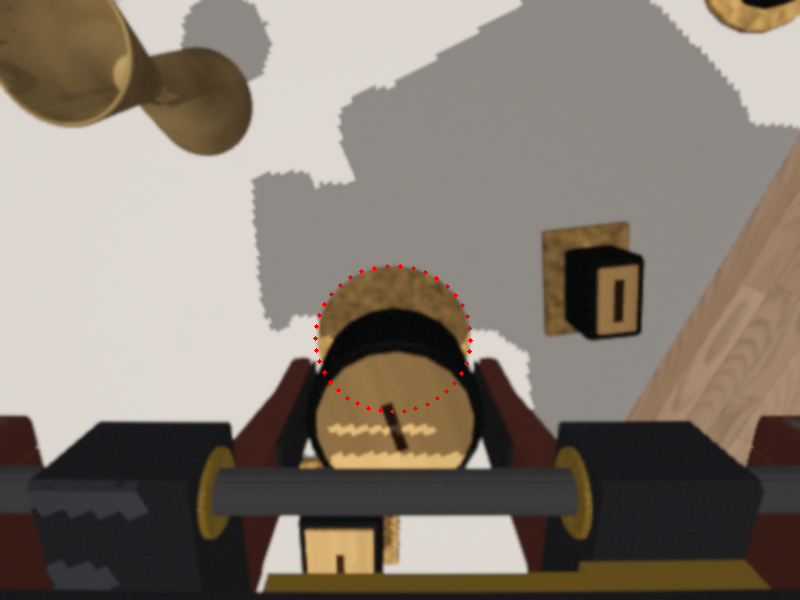

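The predicted mat outline (centre 394,340) matches the mat and the jar is centred over it, so I lower and release.

move_arm([
  [[0, 0, 0.5], 0, 1],
  [[0, 0, 0.5], 0, 1],
  [[0, 0, 0.4], 0, 1],
  [[0, 0, 0.1], 0, 1],
  [[0, 0, 0], 0, 1],
  [[0, 0, 0.05], 0, 1],
  [[0, 0, 0], 0, 1],
  [[0, 0, 0], 0, 0.4],
  [[0, 0, 0], 0, 0.2],
  [[0, 0, 0], 0, 0.15],
  [[0, 0, -0.5], 0, 0.12],
  [[0, 0, -0.8], 0, 0.12],
  [[0, 0, -1], 0, 0.12],
  [[0, 0, -1], 0, 0.12],
  [[-0.5, 0, -1], 0, 0.12],
  [[-1, 0, 0], 0, 0.12],
  [[-1, 0, 0], 0, 0.12],
  [[-0.8, 0, 0], 0, 0.12],
  [[0, 0, 0], 0, 0.12],
  [[0, 0, 0], 0, 0.12],
])

```text
t: 23.33
ee_pos: [424.3, 114.6, 124.2]
orientation: [-3.082, 0.609, -0.002]
ft_force: [0.6, -0.9, -0.1]
width: 77.3
grasp_force: 0.0
```

```bash
python3 snap.py w9 large_round_jar large_oblong_jar small_oblong_jar small_round_jar; python3 - <<'E'
from h import *
import pickle
d,C=pickle.load(open("w9.pkl","rb")); a=cv2.resize(d["image"][:,:,::-1],(480,360)); b=cams.get_image("top")["image"][90:315,150:360,::-1]
cv2.imwrite("pics/fin.png",np.hstack([a,cv2.resize(b,(320,343))[:343] if 0 else cv2.copyMakeBorder(cv2.resize(b,(320,343)),0,17,0,0,cv2.BORDER_CONSTANT)]))
E
```

```text
23.3833 [425.4 114.5 124.2] [ 0.24  0.32  2.1  -0.    0.73  2.2 ]
large_round_jar [(0.55, [254.0, 105.0, 72.0, 84.0])]
large_oblong_jar [(0.86, [224.0, 218.0, 46.0, 65.0]), (0.72, [131.0, 263.0, 65.0, 49.0])]
small_oblong_jar [(0.58, [365.0, 69.0, 38.0, 51.0])]
small_round_jar []
```

View pics/fin.png

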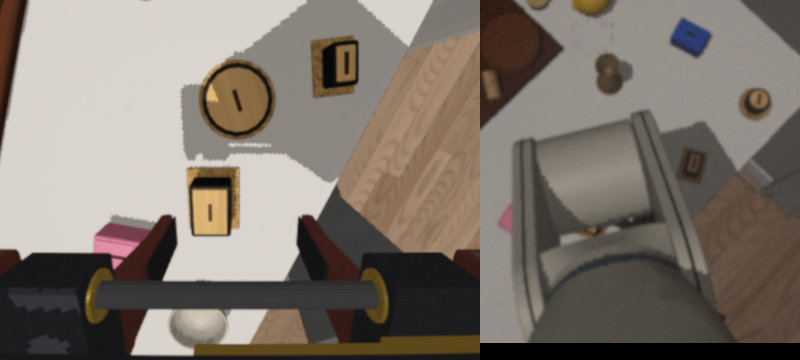

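All four jars stand on their mats (lids at (237,99), (210,211), (346,62), and top view (757,98)). The jigger, bowl and look-alikes have not moved. One numeric check, then I hand in.

```bash
python3 - <<'E'
from quad import *
d,C=pickle.load(open("w9.pkl","rb")); s=512/480
for n,p,z,m in [("LR",(237,99),45,(500,83.3)),("LO",(210,210.5),41,(414.8,146)),("SO",(346,62.5),37,(493.5,-13.5))]:
    c=atz(d,(p[0]*s,p[1]*s),z,C)[:2]; print(n,c.round(1),np.linalg.norm(c-m).round(1))
q=[atz(d,(u*s,v*s),5,C)[:2] for u,v in [(187,167),(239,167)]]; print("LOmat yaw",np.degrees(np.arctan2(*(q[1]-q[0])[::-1]))+90)
ok=np.linalg.norm(atz(d,(237*s,99*s),45,C)[:2]-[500,83.3])<9
print(ok and ctrl.close_job())
E
```

```text
LR [501.2  82.9] 1.3
LO [417.5 145.2] 2.8
SO [493.8 -12.7] 0.9
LOmat yaw -22.428740006907134
the job is handed in; nothing more can be done
None
```

The job is handed in at about 23 s of the 93 s allowed: each jar stands on its own mat, within about 3 mm of centre by camera measurement (the result of the judging was not shown), and the jigger, bowl and look-alikes were left alone.

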